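# Shim the rocking microscope

### The arm

A 6-joint arm with a two-finger parallel gripper is mounted at the origin on the work surface. World frame = base frame: x ahead of the robot, y to its left, z up, the work surface at z = 0. Lengths are in m, angles in degrees, forces in N, time in s.
With the tool pointing down it reaches from about 0.4 to 0.825 m from the base axis. Payload 7 kg.
Tool frame: the origin (TCP) lies midway between the tips of the shut fingers; the grasp point (between the pads) lies 19 mm behind it; z points along the fingers, y is the line along which they close (so a half turn about z gives the same grasp; the last joint's range is limited). The gripper opens to 88 mm and grips with 3 to 60 N. Pads are 19 mm wide; open, the fingers measure 130 mm over their backs; the gripper's body (78 mm by 193 mm) begins 47 mm behind the grasp point.
Start: joints at [88.127, 20.546, 0.682, 0, -70.136, -16.507], TCP at [0.213, 0.641, 0.227] pointing down, gripper open.
Joint ranges: [-176.03, 176.03], [-82.01, 121.73], [-58.28, 71.71], [-173.87, 95.51], [-174.79, -0.11], [-173.66, 173.66]. Speed limits (degrees/s): [136.94, 136.94, 172.46, 180, 180, 180].

### API

Orientations are given as [roll, pitch, yaw] about the fixed x, y, z axes, in that order (R = Rz(yaw) Ry(pitch) Rx(roll)).
In Python, from plant import ctrl, viewer, close_job gives the robot as it stands. The module is installed in compiled form; this text tells all that it offers.
- The arm moves only by the tool step_arm, never from a script. Its argument "moves" is a list that holds one entry, the list of rows, each a list of 5 numbers: the shift along the world's x, y, z in cm, then the turn about the world's z in rad, then the finger opening in cm, from 0 to 8.76. In form: [[[tx, ty, tz, twist, grip], ...]]. A call has 1 to 10 rows; each row shifts and turns the commanded pose from where the row before left it; what a row does not reach is not made up. A row lasts 1/10 s, in which the tool goes at most 50 mm and 8.59 degrees, less where a joint would pass 70% of its speed; a pose out of reach is approached as far as the arm can. A call with a gripper value outside its range is refused whole. The fingers move at their own pace and stop on an object; the grip force is fixed at half the most. Time passes only in rows, so rows that do not move let the fingers close. It gives the time, the measured TCP pose, the force, the opening and the grip force at its end, in the units of the state.
- ctrl.get_obs(): the state, without advancing time (a new reading comes with each control period).
- viewer.snapshot(name): name is "side" or "top"; returns (picture, depth): 420x560x3 uint8, blue, green, red; 420x560 float32, m along the optical axis (not along the pixel's ray), 0 where there is no reading.
- viewer.camera_info(name): a dict with "camera_matrix" (3x3 intrinsics, pixels), "k1" (the pictures are not rectified: a ray, as slopes to the right and down, at radius r is drawn at 1 + k1 r^2 times it, then the intrinsics apply), "eye" and "orientation" of the camera in the world. Camera axes: x right, y down, z forward; pixel columns grow to the right and rows downward; lengths in m; the calibration is good to about 2 mm. A picture is of the moment at which its call begins. camera_info takes no time and is no camera call.
- close_job(): hands the job in; it is judged then, once.
The state is a dict: "clock": time; "joint_pos": joint angles; "qvel": joint speeds; "tau": joint torques, N m; "tool_pos": TCP position; "orientation": TCP orientation; "force": force on the tool from outside, world axes, zero at the start; "moment": the same for the moment, N m; "opening": finger opening in m; "gripper_force": force on a finger pad.
Only numpy, scipy, OpenCV 4.12 (cv2) and the standard library are available. Lean on these libraries where they do the work, as an engineer would, in place of code of your own. Each camera call takes 0.05 s, during which the arm holds its last target. There are 200 camera calls.

### The job

The microscope rocks because one corner foot, the one below the blue disc, has lost its rubber pad. Without picking anything up, push the orange wedge, thin edge first, along the bench and under that foot until it is snug and stops; then press down firmly (5 N or a little more) on the blue disc with the fingertips to prove that the microscope no longer rocks, and finish while still pressing on it. Leave the other things on the bench where they are.

Things in the scene. Friction and masses are not known exactly. Their poses are not given: they have to be found in the camera images.
- microscope: White inverted microscope on a silver base plate with four corner feet. Origin: on the bench, straight below the short foot. Plate: x -260 to 20, y -310 to 20 mm in this frame, underside 26, top 48 mm above the bench. The microscope (to 470 mm high) stands at y below -130 mm; the short foot's corner is bare. It cannot slide, only rock; its other three feet stand on rubber pads.
- rock (a joint): Rocking (rad) about the line through the two feet next to the short one: 0 = level, as it stands if left alone; grows as the short foot sinks, to 0.054 with it on the bench. The short foot is 185 mm from that line. With nothing under it, some 2 N down on the disc tips it; let go, it returns to 0. It cannot rise past level, so a wedge pushed under the foot jams.
- foot (a point): Lowest point of the short foot: steel, 24 mm diameter, domed with 12 mm radius; it hangs 10 mm above the bench when level. The wedge bears on it when this point lies over the wedge's middle line, about 15 mm from the wedge's centre towards the thin edge (80 mm from the blunt end).
- disc: Blue disc, 44 mm diameter, 3 mm thick, fixed flat on top of the base plate, 5 mm in x and 5 mm in y inward of the short foot. Origin at the centre of its underside.
- disc_top (a point): Centre of the disc's upper face, 51 mm above the bench when level: the place to press.
- wedge: Loose orange wedge, about 0.12 kg, lying flat: 130 mm long (x), 60 wide (y), 3 thick at the thin edge (+x end) rising evenly to 21 at the blunt end (-x). Origin: centre of its underside. It starts outside the plate on the +y side of the microscope's frame, thin edge within about 20 degrees of pointing at the short foot, 25 to 70 mm from it; push roughly along that frame's -y.
- wedge_back (a point): Middle of the wedge's flat blunt end face, 10 mm above the bench: the place to push.
- jar: Bystander: closed jar, 56 mm diameter, 75 mm tall, blue cap. Origin at the centre of its underside.
- flask: Bystander: clear culture flask lying flat, 75 x 52 x 28 mm plus a neck with a red cap on its +x end. Origin at the centre of its underside.
- dish: Bystander: clear lidded dish, 90 mm diameter, 16 mm tall. Origin at the centre of its underside.
- slide_box: Bystander: yellow slide box, 85 x 100 x 35 mm. Origin at the centre of its underside.
- tube_rack: Bystander: green tube rack, 70 x 150 mm, 91 mm tall over the tube caps. Origin at the centre of its underside.
- beaker: Bystander: white open beaker, 68 mm diameter, 85 mm tall. Origin at the centre of its underside.
Things that resemble listed ones, but are neither listed nor needed, are in the scene too. What is shaped like the wedge but pink or yellow is not meant.

How it is judged (in metres and radians):
On the way, in this order (a step that is already met when the one before it is completed fails the run):
1. the wedge lies under the short foot and bears on it, the microscope level (x of foot in the frame of wedge between -0.01 and 0.028 m and y of foot in the frame of wedge between -0.026 and 0.026 m and contact force between wedge and microscope above 0.5 N and value of joint rock below 0.012 rad), for 0.2 s.
2. the blue disc is pressed down and the microscope stays level (all of step 1 and contact force between the fingers and disc above 3 N), for 0.3 s.
At the end, for the whole second after the job is handed in: Fingers press the blue disc with over 3 N and rock stays under 0.012 rad (2 mm at the foot); the wedge lies flat, at rest, bearing on the short foot with over 0.5 N, the foot within 26 mm of its middle line and -10 to +28 mm along x from its centre (all of step 2 and angle between wedge's own z axis and vertical below 0.06 rad and height (world z) of wedge below 0.006 m and linear speed of wedge below 0.02 m/s); the arm keeps its last pose, push and grip.
It fails at once if the wedge is lifted or tipped over (height (world z) of wedge above 0.015 m or angle between wedge's own z axis and vertical above 0.3 rad).
It fails at once if a bystander is moved more than 20 mm or tipped (distance of any of jar, flask, dish, slide_box, tube_rack, beaker from where it was at the start of the episode above 0.02 m or angle between any of jar, flask, dish, slide_box, tube_rack, beaker's own z axis and vertical above 0.3 rad).
It also fails if it takes over 48 s, if anything falls off the work surface, if the arm or the gripper's body presses on something with over 40 N, if the wrist force passes 120 N, or if a joint passes its speed limit or range.

## Working session

There is one attempt and no reset: what is moved stays moved. The work goes in short steps, Python scripts to look and compute and a tool call to move; the robot and the scene stay as the last step left them, time stands still between calls to the robot, and variables do not carry over. Pictures are saved under pics/ and viewed, at most 10 in all, crops included, and the job is handed in when it is done.

Besides the shell and the picture viewer there is one more tool, called after ">>>" as name([rows], argument=value, ...), one row to a line, values as JSON. step_arm: Moves the arm, as the interface text tells. Its arguments: {"type":"object","properties":{"moves":{"type":"array","items":{"type":"array","items":{"type":"array","items":{"type":"number"}}}}},"required":["moves"]}

```bash
mkdir -p pics; cat > h.py <<'E'
import numpy as np, cv2
from plant import ctrl, viewer, close_job
def info(n):
    i=viewer.camera_info(n); return i
def R(i):
    o=np.array(i["orientation"],float)
    if o.shape==(3,3): return o
    from scipy.spatial.transform import Rotation as Ro
    return Ro.from_euler('xyz',o,degrees=True).as_matrix()
def ray(i,uv):
    K=np.array(i["camera_matrix"]); k=float(i["k1"])
    d=cv2.undistortPoints(np.array(uv,float).reshape(-1,1,2),K,np.array([k,0,0,0,0])).reshape(-1,2)
    return np.c_[d,np.ones(len(d))]@R(i).T
def plane(i,uv,z):
    d=ray(i,uv); e=np.array(i["eye"]); return e+d*((z-e[2])/d[:,2])[:,None]
def depthpts(i,uv,dep):
    uv=np.array(uv); d=ray(i,uv); z=dep[uv[:,1].astype(int),uv[:,0].astype(int)]
    return np.array(i["eye"])+d*z[:,None]
E
python3 - <<'E'
from h import *
for n in("side","top"):
    p,d=viewer.snapshot(n); cv2.imwrite(f"pics/{n}0.png",p); np.save(f"{n}0.npy",d); print(n,info(n))
print(ctrl.get_obs())
E
```

```text
side {'camera_matrix': array([[385.36712816,   0.        , 286.35697682],
       [  0.        , 385.36712816, 213.33881906],
       [  0.        ,   0.        ,   1.        ]]), 'k1': -0.0723411389766099, 'eye': array([ 0.2690964 , -0.46992224,  0.84033796]), 'orientation': array([-140.89529052,   -0.89502402,  -18.93610259])}
top {'camera_matrix': array([[500.13188736,   0.        , 284.39633224],
       [  0.        , 500.13188736, 211.18249202],
       [  0.        ,   0.        ,   1.        ]]), 'k1': -0.18312270574138942, 'eye': array([0.29343014, 0.12238973, 1.31493491]), 'orientation': array([-172.22385424,    1.20554768,  -88.78150036])}
{'clock': 0.1, 'joint_pos': array([ 8.81274783e+01,  2.05866995e+01,  6.40685562e-01, -2.05269930e-02,
       -7.01361170e+01, -1.65052198e+01]), 'qvel': array([ 0.0534165 , -0.14144201,  0.04646122,  0.0467724 ,  0.04360607,
       -0.01729178]), 'tau': array([-1.18322569e-03, -5.84160841e+01,  2.93751955e+01,  7.01562926e+00,
        1.01806229e-02, -5.27700149e-05]), 'tool_pos': array([0.21270377, 0.64015414, 0.22572736]), 'orientation': array([ 1.79915770e+02, -4.83338641e-03, -1.83847266e+01]), 'force': array([-0.39697387, -0.35780941, -0.2576537 ]), 'moment': array([ 0.02665778, -0.00984032, -0.07554264]), 'gripper_force': 0.0, 'opening': 0.0876220371912723}
```

View pics/top0.png

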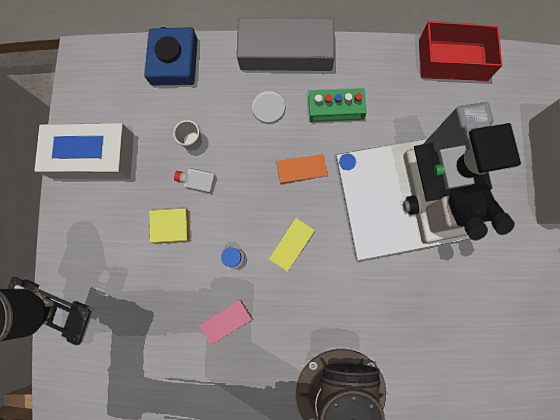

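View pics/side0.png

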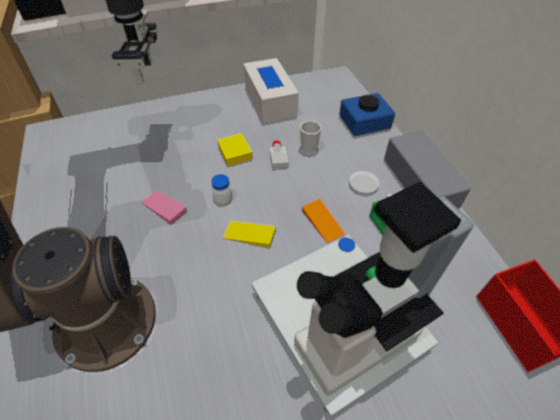

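The top view shows the orange wedge at (302,168) and the blue disc at (347,162) on the plate corner. The flask (200,180) and beaker (187,136) lie behind the wedge, the rack at (337,105) and dish at (268,107) to its far side, and the jar at (231,257) on the near side.

```bash
cat > m.py <<'E'
from h import *
def wedge(p,i):
    h=cv2.cvtColor(p,cv2.COLOR_BGR2HSV); m=cv2.inRange(h,(6,150,100),(17,255,255))
    c=max(cv2.findContours(m,0,2)[0],key=cv2.contourArea)
    return c
def disc(p,near):
    h=cv2.cvtColor(p,cv2.COLOR_BGR2HSV); m=cv2.inRange(h,(105,130,80),(125,255,255))
    for c in cv2.findContours(m,0,2)[0]:
        (x,y),r=cv2.minEnclosingCircle(c)
        if np.hypot(x-near[0],y-near[1])<12 and cv2.contourArea(c)>40: M=cv2.moments(c); return M['m10']/M['m00'],M['m01']/M['m00']
E
python3 - <<'E'
from m import *
for n,near in(("top",(347,162)),("side",(346,244))):
    p=cv2.imread(f"pics/{n}0.png"); d=np.load(f"{n}0.npy"); i=info(n)
    print(n,"disc",plane(i,[disc(p,near)],.051))
    c=wedge(p,i); q=cv2.approxPolyDP(c,4,True).reshape(-1,2); print(q.tolist())
    for z in(.003,.021): print(z,plane(i,q,z)[:,:2].round(4).tolist())
    m=np.zeros(d.shape,np.uint8); cv2.drawContours(m,[c],-1,255,-1); m=cv2.erode(m,np.ones((3,3)))
    v,u=np.nonzero(m); P=depthpts(i,np.c_[u,v],d); 
    P=P[P[:,2]<.04]; A=np.c_[P[:,:2],np.ones(len(P))]; s=np.linalg.lstsq(A,P[:,2],rcond=None)[0]
    print("grad",s[:2],np.degrees(np.arctan2(-s[1],-s[0])),"mean",P.mean(0),P[:,2].min(),P[:,2].max())
    b,_=cv2.threshold(m,1,255,0),0
    top=plane(i,c.reshape(-1,2),.012)[:,:2].astype(np.float32); print("rect",cv2.minAreaRect(top))
i=info("top");p=cv2.imread("pics/top0.png")
# plate outline corners by eye, at z=.048
print(plane(i,[(338,155),(358,260),(410,141)],.048))
E
```

```text
top disc [[ 0.59868266 -0.00695158  0.051     ]]
[[323, 156], [277, 161], [280, 182], [326, 175]]
0.003 [[0.6239, 0.053], [0.6079, 0.1766], [0.5505, 0.1672], [0.5717, 0.0446]]
0.021 [[0.6193, 0.054], [0.6036, 0.1759], [0.5469, 0.1666], [0.5679, 0.0456]]
grad [-0.04295069  0.13072203] -71.81128658729101 mean [0.58700371 0.11131605 0.01226674] -0.0020046474788100177 0.031247674632852718
rect ((0.5876874923706055, 0.11100956797599792), (0.06046546623110771, 0.12683500349521637), 10.645491600036621)
side disc [[ 0.5988014  -0.00721683  0.051     ]]
[[303, 206], [326, 241], [343, 234], [319, 199]]
0.003 [[0.5561, 0.1803], [0.5716, 0.0473], [0.6241, 0.0541], [0.6095, 0.1907]]
0.021 [[0.55, 0.1664], [0.5651, 0.0362], [0.6165, 0.0428], [0.6022, 0.1765]]
grad [-0.03376241  0.13452616] -75.91130918082446 mean [0.58640385 0.10993212 0.01147896] 5.508642917440021e-05 0.023804303797131943
rect ((0.5876097083091736, 0.11152683198451996), (0.06496065109968185, 0.13744160532951355), 10.970547676086426)
[[ 0.61600021  0.01633192  0.048     ]
 [ 0.34466041 -0.03617322  0.048     ]
 [ 0.65856222 -0.17428179  0.048     ]]
```

```bash
python3 - <<'E'
from m import *
i=info("top");d=np.load("top0.npy");p=cv2.imread("pics/top0.png")
h=cv2.cvtColor(p,cv2.COLOR_BGR2HSV); m=cv2.inRange(h,(50,130,50),(80,255,255))
c=max(cv2.findContours(m,0,2)[0],key=cv2.contourArea).reshape(-1,2)
P=depthpts(i,c,d);print("rack",P.min(0),P.max(0),np.percentile(P[:,2],[5,50,95]))
q=cv2.approxPolyDP(c.reshape(-1,1,2),5,True).reshape(-1,2)
print(plane(i,q,0.05),plane(i,q,0.0))
for n,u in(("beaker",(187,136)),("flask",(200,180)),("jar",(231,257)),("dish",(268,107)),("pt",(405,205)),("head",(495,147))):
    print(n,depthpts(i,[u],d))
E
```

```text
rack [ 0.29343014 -0.05472553  0.00647145] [0.79702007 0.12238973 1.31493491] [0.00868606 0.05414365 0.06102577]
[[ 0.79942877 -0.05068375  0.05      ]
 [ 0.79036798  0.0939109   0.05      ]
 [ 0.72297815  0.09055034  0.05      ]
 [ 0.79046396  0.08857488  0.05      ]
 [ 0.78791839  0.07254512  0.05      ]
 [ 0.75943376  0.08296775  0.05      ]
 [ 0.78213408  0.07783655  0.05      ]
 [ 0.77688379  0.05648886  0.05      ]
 [ 0.74840748  0.07226617  0.05      ]
 [ 0.7855604   0.04852035  0.05      ]
 [ 0.78028754  0.02983548  0.05      ]
 [ 0.74893818  0.04575213  0.05      ]
 [ 0.75692738 -0.05278119  0.05      ]
 [ 0.71747147 -0.03902171  0.05      ]
 [ 0.72951083  0.04039686  0.05      ]
 [ 0.70914188  0.09040043  0.05      ]
 [ 0.71774373 -0.04964562  0.05      ]] [[ 0.81942975 -0.05752495  0.        ]
 [ 0.8100108   0.0927852   0.        ]
 [ 0.7399572   0.0892918   0.        ]
 [ 0.81011058  0.08723825  0.        ]
 [ 0.80746439  0.07057487  0.        ]
 [ 0.77785382  0.08140949  0.        ]
 [ 0.80145144  0.07607546  0.        ]
 [ 0.79599361  0.05388395  0.        ]
 [ 0.7663917   0.0702849   0.        ]
 [ 0.80501319  0.04560046  0.        ]
 [ 0.7995319   0.02617702  0.        ]
 [ 0.76694337  0.04272282  0.        ]
 [ 0.77524837 -0.0597053   0.        ]
 [ 0.73423286 -0.04540193  0.        ]
 [ 0.7467481   0.03715587  0.        ]
 [ 0.72557402  0.08913596  0.        ]
 [ 0.73451588 -0.05644579  0.        ]]
beaker [[0.67535829 0.4257075  0.00339462]]
flask [[0.54735084 0.37787876 0.02991382]]
jar [[0.34476379 0.28227782 0.07598495]]
dish [[0.7549602  0.20410479 0.01821565]]
pt [[ 0.48155222 -0.14887932  0.08786481]]
head [[ 0.53048079 -0.23064798  0.47277998]]
```

>>> step_arm([
  [[3,-3.6,0,-0.107,2],[3,-3.6,0,-0.107,2],[3,-3.6,0,-0.107,2],[3,-3.6,0,-0.107,2],[3,-3.6,0,-0.107,2],[3,-3.6,0,-0.107,2],[3,-3.6,0,-0.107,2],[3,-3.6,0,-0.107,2],[3,-3.6,0,-0.107,2],[3,-3.6,0,-0.107,2]],
])

```text
clock: 1.1
tool_pos: [0.5136, 0.2788, 0.2264]
orientation: [180.0, -0.0, -79.9]
force: [0.1, 0.5, -0.1]
opening: 0.0207
gripper_force: 0.0
```

>>> step_arm([
  [[2.9,-3.5,0,0,2],[2.8,-3.5,0,0,2],[0,0,-4,0,2],[0,0,-4,0,2],[0,0,-4,0,2],[0,0,-3,0,2],[0,0,0,0,2],[0,0,0,0,2]],
])

```text
clock: 1.9
tool_pos: [0.57, 0.2105, 0.0768]
orientation: [180.0, -0.1, -79.7]
force: [0.5, 0.1, 0.8]
opening: 0.0198
gripper_force: 0.0
```

>>> step_arm([
  [[0,0,-3,0,2],[0,0,-2,0,2],[0,0,-1.2,0,2],[0,0,-0.6,0,2],[0,0,0,0,2]],
])

```text
clock: 2.4
tool_pos: [0.5703, 0.2108, 0.0091]
orientation: [-180.0, 0.0, -79.7]
force: [0.1, -0.2, -0.1]
opening: 0.0201
gripper_force: 0.0
```

>>> step_arm([
  [[0.18,-1,0,0,2],[0.18,-1,0,0,2],[0.09,-0.5,0,0,2],[0.09,-0.5,0,0,2],[0.09,-0.5,0,0,2],[0.09,-0.5,0,0,2],[0.09,-0.5,0,0,2],[0.09,-0.5,0,0,2],[0.09,-0.5,0,0,2],[0,0,0,0,2]],
])

```text
clock: 3.4
tool_pos: [0.5796, 0.1547, 0.0084]
orientation: [180.0, -0.0, -79.7]
force: [0.2, -0.8, -0.6]
opening: 0.0203
gripper_force: 0.0
```

```bash
python3 - <<'E'
from m import *
p,d=viewer.snapshot("side"); cv2.imwrite("pics/side1.png",p); i=info("side")
c=wedge(p,i); q=cv2.approxPolyDP(c,3,True).reshape(-1,2); print(q.tolist())
for z in(.003,.021): print(z,plane(i,q,z)[:,:2].round(4).tolist())
p2,d=viewer.snapshot("top"); j=info("top"); c=wedge(p2,j); q=cv2.approxPolyDP(c,3,True).reshape(-1,2); print(q.tolist())
for z in(.003,.021): print(z,plane(j,q,z)[:,:2].round(4).tolist())
cv2.imwrite("pics/crop1.png",np.hstack([cv2.resize(p[140:300,240:440],(400,320)),cv2.resize(p2[100:260,230:430],(400,320))]))
E
```

```text
[[324, 207], [308, 214], [308, 218], [328, 243], [344, 234]]
0.003 [[0.6117, 0.1582], [0.5592, 0.1485], [0.5541, 0.1351], [0.5742, 0.0397], [0.6267, 0.0532]]
0.021 [[0.6043, 0.1447], [0.5529, 0.1352], [0.5479, 0.1221], [0.5676, 0.0287], [0.619, 0.042]]
[[335, 154], [304, 157], [299, 166], [303, 179], [338, 174]]
0.003 [[0.6301, 0.0207], [0.6202, 0.1042], [0.5951, 0.1172], [0.5597, 0.1059], [0.5751, 0.0124]]
0.021 [[0.6255, 0.0221], [0.6157, 0.1044], [0.5909, 0.1173], [0.556, 0.1062], [0.5712, 0.0139]]
```

View pics/crop1.png

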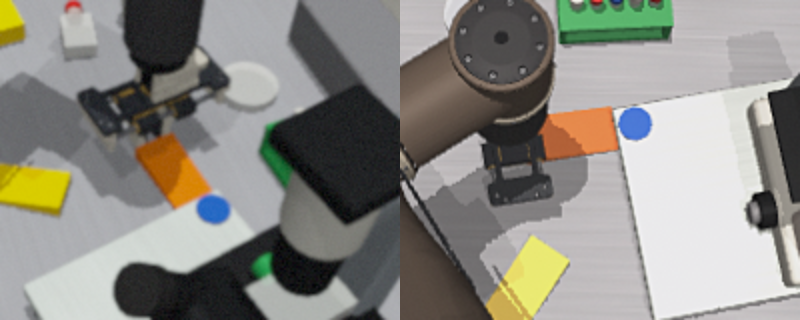

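Side (left) and top (right) crops show the wedge still straight behind the fingers, its thin edge just reaching the plate edge beside the disc. About 60 mm remain.

>>> step_arm([
  [[0.09,-0.5,0,0,2],[0.09,-0.5,0,0,2],[0.09,-0.5,0,0,2],[0.09,-0.5,0,0,2],[0.09,-0.5,0,0,2],[0.09,-0.5,0,0,2],[0.09,-0.5,0,0,2],[0.09,-0.5,0,0,2],[0.09,-0.5,0,0,2],[0,0,0,0,2]],
])

```text
clock: 4.5
tool_pos: [0.5879, 0.1098, 0.0086]
orientation: [180.0, -0.0, -79.7]
force: [-0.5, 0.7, 0.2]
opening: 0.0199
gripper_force: 0.0
```

>>> step_arm([
  [[0.04,-0.2,0,0,2],[0.04,-0.2,0,0,2],[0.04,-0.2,0,0,2],[0.04,-0.2,0,0,2],[0,0,0,0,2]],
])

```text
clock: 5.0
tool_pos: [0.5895, 0.1023, 0.0086]
orientation: [180.0, -0.0, -79.7]
force: [1.2, -0.1, -0.3]
opening: 0.0201
gripper_force: 0.0
```

>>> step_arm([
  [[0.04,-0.2,0,0,2],[0.04,-0.2,0,0,2],[0.02,-0.1,0,0,2],[0,0,0,0,2]],
])

```text
clock: 5.4
tool_pos: [0.5904, 0.0973, 0.0085]
orientation: [180.0, -0.0, -79.7]
force: [0.3, -0.2, -0.5]
opening: 0.0196
gripper_force: 0.0
```

>>> step_arm([
  [[0.02,-0.1,0,0,2],[0.02,-0.1,0,0,2],[0.02,-0.1,0,0,2],[0,0,0,0,2]],
])

```text
clock: 5.8
tool_pos: [0.591, 0.0944, 0.0086]
orientation: [180.0, -0.0, -79.7]
force: [-0.5, -1.0, -1.1]
opening: 0.0203
gripper_force: 0.0
```

>>> step_arm([
  [[0.02,-0.1,0,0,2],[0.02,-0.1,0,0,2],[0,0,0,0,2]],
])

```text
clock: 6.1
tool_pos: [0.5915, 0.0924, 0.0086]
orientation: [180.0, -0.0, -79.7]
force: [-0.6, 0.5, -0.1]
opening: 0.0202
gripper_force: 0.0
```

>>> step_arm([
  [[0.02,-0.1,0,0,2],[0.02,-0.1,0,0,2],[0,0,0,0,2]],
])

```text
clock: 6.4
tool_pos: [0.5919, 0.0904, 0.0086]
orientation: [180.0, -0.0, -79.7]
force: [-0.5, 0.0, -0.7]
opening: 0.0199
gripper_force: 0.0
```

>>> step_arm([
  [[0.02,-0.1,0,0,2],[0,0,0,0,2]],
])

```text
clock: 6.6
tool_pos: [0.5921, 0.0895, 0.0086]
orientation: [-180.0, 0.0, -79.7]
force: [0.8, 0.1, -0.3]
opening: 0.0202
gripper_force: 0.2
```

>>> step_arm([
  [[0.02,-0.1,0,0,2],[0.02,-0.1,0,0,2],[0,0,0,0,2]],
])

```text
clock: 6.9
tool_pos: [0.5926, 0.0881, 0.0086]
orientation: [-180.0, 0.0, -79.7]
force: [-0.2, 4.3, -0.7]
opening: 0.02
gripper_force: 2.4
```

>>> step_arm([
  [[0.02,-0.1,0,0,2],[0.02,-0.1,0,0,2],[0,0,0,0,2]],
])

```text
clock: 7.2
tool_pos: [0.5931, 0.0871, 0.0086]
orientation: [-179.9, 0.1, -79.7]
force: [-2.4, 9.3, 0.4]
opening: 0.0198
gripper_force: 5.1
```

>>> step_arm([
  [[0.02,-0.1,0,0,2],[0.02,-0.1,0,0,2],[0,0,0,0,2]],
])

```text
clock: 7.5
tool_pos: [0.5935, 0.0862, 0.0087]
orientation: [-179.9, 0.2, -79.7]
force: [-5.2, 16.4, -0.0]
opening: 0.0202
gripper_force: 8.2
```

>>> step_arm([
  [[0.02,-0.1,0,0,2],[0.02,-0.1,0,0,2],[0,0,0,0,2],[0,0,0,0,2]],
])

```text
clock: 7.9
tool_pos: [0.5939, 0.0854, 0.0087]
orientation: [-179.9, 0.2, -79.7]
force: [-6.0, 21.8, -0.4]
opening: 0.0201
gripper_force: 11.4
```

>>> step_arm([
  [[-0.18,1,0,0,2],[-0.36,2,0,0,2],[-0.36,2,0,0,2],[0,0,3,0,0],[0,0,4,0,0],[0,0,4,0,0],[0,0,0,0,0],[0,0,0,0,0]],
])

```text
clock: 8.7
tool_pos: [0.5851, 0.1315, 0.1198]
orientation: [-179.9, 0.0, -79.7]
force: [-0.5, 0.2, -1.5]
opening: 0.0003
gripper_force: 0.0
```

```bash
python3 - <<'E'
from m import *
P={}
for n,near in(("side",(346,244)),("top",(347,162))):
    p,d=viewer.snapshot(n); i=info(n); P[n]=p
    c=wedge(p,i); q=cv2.approxPolyDP(c,3,True).reshape(-1,2); print(n,q.tolist())
    for z in(.008,.021): print(z,plane(i,q,z)[:,:2].round(4).tolist())
    s=disc(p,near); print("disc",s, s and plane(i,[s],.051))
p,p2=P["side"],P["top"]
cv2.imwrite("pics/crop2.png",np.hstack([cv2.resize(p[140:300,240:440],(400,320)),cv2.resize(p2[100:260,230:430],(400,320))]))
E
```

```text
side [[340, 224], [322, 232], [326, 242], [346, 234]]
0.008 [[0.6281, 0.0845], [0.5709, 0.0749], [0.5686, 0.0412], [0.6297, 0.0484]]
0.021 [[0.6225, 0.0758], [0.5662, 0.0664], [0.5639, 0.0333], [0.6241, 0.0403]]
disc (346.3614864864865, 244.10360360360357) [[ 0.59898029 -0.0071461   0.051     ]]
top [[360, 149], [314, 155], [317, 175], [338, 173], [335, 155]]
0.008 [[0.6441, -0.0464], [0.6249, 0.0775], [0.5702, 0.0688], [0.5768, 0.0128], [0.626, 0.0211]]
0.021 [[0.6406, -0.0448], [0.6216, 0.0779], [0.5675, 0.0694], [0.5739, 0.0139], [0.6227, 0.0221]]
disc (347.04131455399056, 161.38685446009387) [[ 0.59868266 -0.00695158  0.051     ]]
```

View pics/crop2.png

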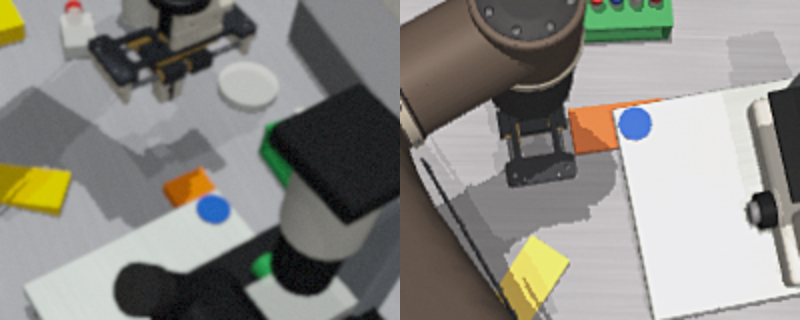

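The top crop shows the wedge far under the disc corner (blunt end at px 314–317, sliver emerging at (360,149)), and the disc unmoved. The foot lies about x≈+8 mm, y≈−5 mm in the wedge frame, inside the limits. Now to press the disc.

>>> step_arm([
  [[0.4,-4,0,0,0],[0.5,-5,0,0,0],[0.5,-4.8,0,0,0],[0,0,-3,0,0],[0,0,-2,0,0],[0,0,-1,0,0],[0,0,0,0,0],[0,0,0,0,0]],
])

```text
clock: 9.6
tool_pos: [0.5988, -0.006, 0.0586]
orientation: [180.0, -0.0, -79.6]
force: [-0.1, 0.5, 0.3]
opening: 0.0007
gripper_force: 0.0
```

>>> step_arm([
  [[0,0,-0.3,0,0],[0,0,-0.2,0,0],[0,0,-0.1,0,0],[0,0,-0.1,0,0],[0,0,0,0,0]],
])

```text
clock: 10.1
tool_pos: [0.5986, -0.0062, 0.0516]
orientation: [-180.0, 0.0, -79.7]
force: [0.0, 0.0, 1.2]
opening: 0.0005
gripper_force: 0.0
```

>>> step_arm([
  [[0,0,-0.1,0,0],[0,0,0,0,0],[0,0,0,0,0]],
])

```text
clock: 10.4
tool_pos: [0.5988, -0.0062, 0.0514]
orientation: [-180.0, -0.0, -79.7]
force: [-2.9, 1.2, 6.1]
opening: 0.0004
gripper_force: 3.0
```

>>> step_arm([
  [[0,0,-0.1,0,0],[0,0,0,0,0],[0,0,0,0,0]],
])

```text
clock: 10.7
tool_pos: [0.5988, -0.0062, 0.0513]
orientation: [-179.9, -0.0, -79.7]
force: [-5.9, 1.3, 13.9]
opening: 0.0004
gripper_force: 7.0
```

>>> step_arm([
  [[0,0,0,0,0],[0,0,0,0,0],[0,0,0,0,0],[0,0,0,0,0],[0,0,0,0,0],[0,0,0,0,0]],
])

```text
clock: 11.3
tool_pos: [0.5988, -0.0062, 0.0513]
orientation: [-179.9, -0.0, -79.7]
force: [-6.6, 0.7, 13.4]
opening: 0.0005
gripper_force: 7.0
```

```bash
python3 - <<'E'
from m import *
p,d=viewer.snapshot("side"); i=info("side"); q=cv2.approxPolyDP(wedge(p,i),3,True).reshape(-1,2)
print(q.tolist(),plane(i,q,.021)[:,:2].round(4).tolist()); o=ctrl.get_obs(); print(o["tool_pos"],o["force"])
cv2.imwrite("pics/crop3.png",cv2.resize(p[140:300,240:440],(600,480)))
E
```

```text
[[334, 226], [329, 229], [333, 234]] [[0.6044, 0.0747], [0.5877, 0.0697], [0.5914, 0.0511]]
[ 0.5987778  -0.00617096  0.05128912] [-4.24598669  1.55559824 14.40870852]
```

View pics/crop3.png

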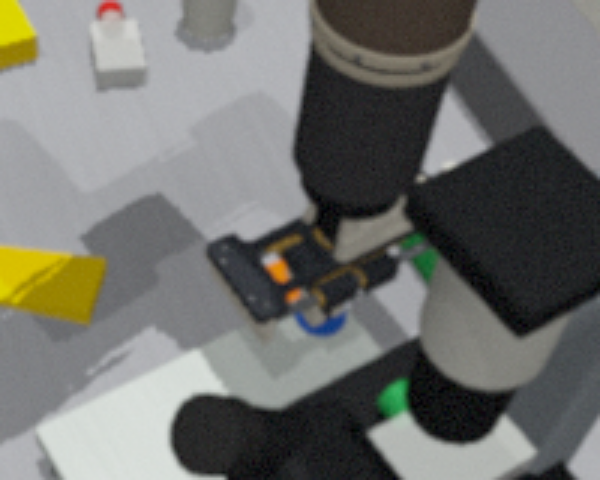

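The fingers are on the disc at crop (320,318), and the wedge's back edge is unmoved (y≈0.07). The press is steady at about 14 N with the height constant, so I'm handing in.

```bash
python3 -c "
from plant import close_job; print(close_job())"
```

```text
the job is handed in; nothing more can be done
None
```

The wedge is jammed under the short foot (it stopped at about 22 N of push), and I handed in at about 11 s with the fingertips still pressing the blue disc at about 14 N and no sign of rocking; the hand-in returned no verdict.

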